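Zero the dial of the large trimming head

ROBOT

A 7-joint arm with a two-finger parallel gripper is mounted at the origin on the work surface. World frame = base frame: x ahead of the robot, y to its left, z up, the work surface at z = 0. Lengths are in m, angles in rad, forces in N, time in s.
With the tool pointing down it reaches from about 0.425 to 0.875 m from the base axis. Payload 8.4 kg.
Tool frame: the origin (TCP) lies where the fingers leave the gripper's body, on its centre line; the fingertips stand 73 mm ahead of it and the grasp point (between the pads) lies robot.tcp_to_grasp ahead of it (robot.tcp_to_grasp is the distance from the TCP to the grasp point, in m); x points along the fingers, y is the direction in which the jaws open and shut, and the axes are right-handed (so a half turn about x gives the same grasp; the last joint's range is limited). The gripper opens to 85 mm and grips with 20 to 120 N. Pads are 22 mm wide; open, the fingers measure 114 mm over their backs; the gripper's body (76 mm by 85 mm) begins 54 mm behind the grasp point. The pads swing forward as they close: fully open they stand 13 mm farther back than shut.
Start: joints at [-1.368, 0.333, 0.04, 1.465, -0.013, 1.343, -0.059], TCP at [0.193, 0.621, 0.304] pointing down, gripper open.
Joint ranges: [-2.58, 2.58], [-0.38, 2.09], [-1.3, 1.39], [0.25, 2.4], [-1.5, 4.64], [0.08, 2.09], [-2.65, 2.65]. Speed limits (rad/s): [2.22, 2.22, 2.79, 2.79, 3.14, 3.14, 3.14].

INTERFACE

Orientations are given as [roll, pitch, yaw] about the fixed x, y, z axes, in that order (R = Rz(yaw) Ry(pitch) Rx(roll)).
In Python, from workcell import monitor, imaging, ticket, robot gives the robot as it stands.
- The arm moves only by the tool step_arm, never from a script. Its argument "targets" is a list of rows, each a list of 3 entries, a list of its own where there are three numbers: the shift along the tool's x, y, z in m, then the turn, a rotation vector about the tool's x, y, z in degrees, then the closure, from 0 (fully open) to 1 (shut). A call has 1 to 8 rows; each row is the pose to reach, as a shift and turn from the pose measured when the call began, along the tool's axes at that moment; what a row does not reach only later rows make up. A row lasts 1/8 s, in which the tool goes at most 62.5 mm and 10.7 degrees, less where a joint would pass 70% of its speed; a pose out of reach is approached as far as the arm can. A call with a gripper value outside its range is refused whole. The fingers move at their own pace and stop on an object; the grip force is fixed at half the most. Time passes only in rows, so rows that repeat a pose let the fingers close. It gives the time, the measured TCP pose, the force and the opening at its end, in the units of the state.
- monitor.observe(): the state, without advancing time (a new reading comes with each control period).
- imaging.read_camera(name): name is "scene" or "top" or "wrist"; returns a dict with "color" (384x512x3 uint8, blue, green, red), "vfov" (degrees; the focal length in pixels is half the picture's height over the tangent of half this angle, whatever the lens; pixels are square), "cx", "cy" (the principal point, pixels), "view" (4x4, takes a point from world to camera coordinates); the wrist camera has in their place "tool_from_camera" (4x4, takes a point from camera to tool coordinates, whose origin is the TCP and whose axes are the tool frame's). Camera axes: x right, y up, looking along -z (the intrinsics and any distortion apply to the point x, -y, -z); pixel columns grow to the right and rows downward; lengths in m; the calibration is good to about 2 mm. A picture is of the moment at which its call begins: read the wrist's pose just before it. There is no depth.
- ticket.sign_off(): hands the job in, once; it reports no verdict.
The state is a dict: "time_s": time; "joint_positions": joint angles; "dq": joint speeds; "effort": joint torques, N m; "tcp_pos": TCP position; "tcp_rot": TCP orientation; "contact_force": force on the tool from outside, world axes, zero at the start; "wrist_torque": the same for the moment, N m; "gripper_width": opening from 0.0 (shut) to 1.0 (fully open).
Only numpy, scipy, OpenCV 4.12 (cv2) and the standard library are available. Lean on these libraries where they do the work, as an engineer would, in place of code of your own. Each camera call takes 0.05 s, during which the arm holds its last target.

TASK

Two trimming heads for the edge bander stand on the bench, each with a dial and a bar knob on top. On the head with the larger dial, turn the knob until its pointer reads zero, the long broad mark on the side towards the motor, and let go of it. Leave the smaller dial at the setting it has.

Things in the scene. Friction and masses are not known exactly. Their poses are not given: they have to be found in the camera images.
- large_unit: Head with the LARGE dial, fixed to the bench: white and grey box 130 (x) x 124 (y) x 44 mm, flat round aluminium dial 108 mm across on top, its face 48 mm above the bench. Origin: on the knob's axis, at bench level. A grey round motor sticks out 64 mm on the +x side; on that side of the dial's rim is the zero mark, a black bar 15 x 8 mm. The other marks, every 20 degrees, are thin and short.
- large_knob (a joint): Turning angle of the large dial's knob: 0 with its pointer on the zero mark, positive when it stands clockwise of it seen from above. Range -1.0 to 1.8 rad; it starts 0.5 to 1.4 rad clockwise of zero, so turn it counter-clockwise. Light friction (0.06 N m), no spring, no clicks: it stays where it is left.
- large_grip (a point): Grip point of the large dial's knob, on its vertical axis, 76 mm above the bench. The knob is a black upright bar 56 mm long, 16 wide, on a flat flange (25 mm radius, 4 high); its top is 10 mm above this point, the dial 28 below. x (turns with the knob) runs along the bar to its pointer: a narrow black nose 8 mm long at one end, in line with a white line on that half of the bar's top.
- small_tip (a point): End of the pointer nose of the SMALL dial's knob, to be left alone: 24 mm from its axis, 54 mm above the bench. That dial is 72 mm across, in the middle of a head of 100 x 94 x 44 mm with a motor like the other; its bar is 36 mm long and 16 wide, its top 86 mm above the bench.

How it is judged:
By the outcome, as a careful person would: the job done as asked, in the order asked, and still so for the second after the job is handed in, with the robot touching nothing.
It also fails if it takes over 29 s, if anything falls off the work surface, if the arm or the gripper's body presses on something with over 40 N, if the wrist force passes 120 N, or if a joint passes its speed limit or range.

## Working session

There is one attempt and no reset: what is moved stays moved. The work goes in short steps, Python scripts to look and compute and a tool call to move; the robot and the scene stay as the last step left them, time stands still between calls to the robot, and variables do not carry over. Pictures are saved under pics/ and viewed, and the job is handed in when it is done.

Besides the shell and the picture viewer there is one more tool, called as name([rows], argument=value, ...), one row to a line, values as JSON. step_arm: Moves the arm, as the interface text tells. Its arguments: {"type":"object","properties":{"targets":{"type":"array"}},"required":["targets"]}

```bash
ls; mkdir -p pics; python3 - <<'E'
from workcell import monitor, imaging, ticket, robot
import cv2,pickle
s=monitor.observe();print(s);print(robot.tcp_to_grasp)
d={}
for n in("scene","top","wrist"):
    c=imaging.read_camera(n);d[n]=c;cv2.imwrite(f"pics/{n}0.png",c["color"]);print(n,{k:v for k,v in c.items() if k!="color"})
d["s"]=s
pickle.dump(d,open("d0.pkl","wb"))
E
```

```text
pics
{'time_s': 0.0, 'joint_positions': array([-1.36820662,  0.33391916,  0.03986242,  1.46626737, -0.01336105,
        1.34328052, -0.05848254]), 'dq': array([-0.00219674,  0.00021603,  0.0025823 ,  0.00035823, -0.00137769,
       -0.00050501, -0.00173179]), 'effort': array([ 1.11990270e-03, -6.58567786e+01,  1.36633806e+00, -4.05548143e+01,
        1.69905054e-02,  1.29809522e-02, -2.04749915e-05]), 'tcp_pos': array([0.19312423, 0.62030083, 0.30301759]), 'tcp_rot': array([-1.48130044,  1.56918705, -1.78307028]), 'contact_force': array([ 1.00186754, -0.08260714,  0.04098369]), 'wrist_torque': array([-0.03194394, -0.02433502,  0.01318956]), 'gripper_width': 0.9976050901569778}
0.0539
scene {'vfov': 50.05834451580672, 'cx': 251.35803414029107, 'cy': 198.85301120958462, 'view': array([[ 0.59556501,  0.80322423,  0.01153875, -0.32787803],
       [-0.55299553,  0.39952513,  0.73114678,  0.25125576],
       [ 0.58266479, -0.44182632,  0.6821226 , -1.19005196],
       [ 0.        ,  0.        ,  0.        ,  1.        ]])}
top {'vfov': 51.814954326244894, 'cx': 254.4345648943665, 'cy': 183.85328714346545, 'view': array([[ 0.01326912, -0.99989747,  0.00538407, -0.00557929],
       [ 0.99915803,  0.01346798,  0.03875361, -0.5497489 ],
       [-0.03882215,  0.00486531,  0.99923429, -0.92862906],
       [ 0.        ,  0.        ,  0.        ,  1.        ]])}
wrist {'vfov': 60.04383756602672, 'cx': 256.5190785592213, 'cy': 198.40274720311714, 'tool_from_camera': array([[-1.33421100e-03,  2.93630871e-01, -9.55917952e-01,
        -7.05489968e-02],
       [ 9.99999108e-01,  3.34175508e-04, -1.29308751e-03,
        -4.73906327e-04],
       [-6.02460428e-05, -9.55918825e-01, -2.93631055e-01,
        -7.45723819e-02],
       [ 0.00000000e+00,  0.00000000e+00,  0.00000000e+00,
         1.00000000e+00]])}
```

View pics/top0.png

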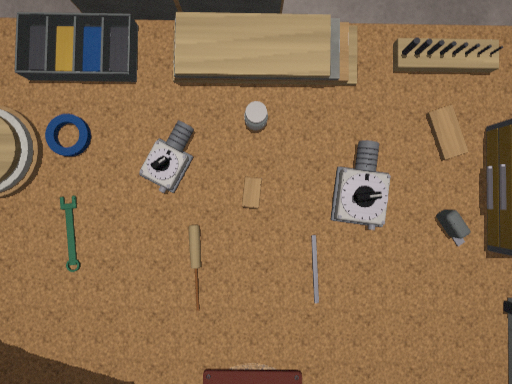

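View pics/scene0.png

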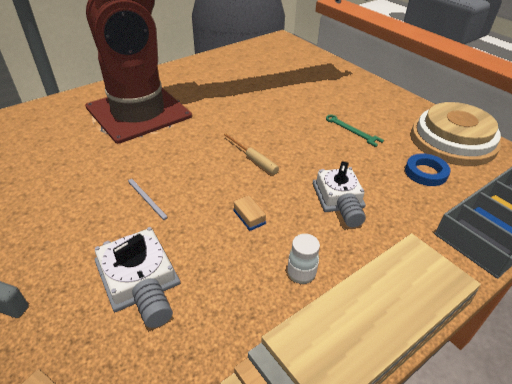

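View pics/wrist0.png

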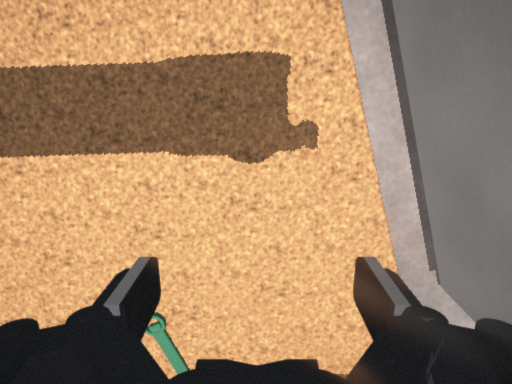

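The top view shows the large head at about (363,197) with its motor pointing up and its knob nose to the right. The small head is at (163,163). I'll enlarge both crops and measure them.

```bash
cat >h.py <<'E'
import numpy as np,cv2
def f(c): return c["color"].shape[0]/2/np.tan(np.radians(c["vfov"])/2)
def cast(c,uv,z):
    V=c["view"];R=V[:3,:3];o=-R.T@V[:3,3]
    d=R.T@np.array([(uv[0]-c["cx"])/f(c),-(uv[1]-c["cy"])/f(c),-1]);return o+d*(z-o[2])/d[2]
def proj(c,p):
    q=c["view"][:3,:3]@np.asarray(p)+c["view"][:3,3];return np.array([c["cx"]+f(c)*q[0]/-q[2],c["cy"]-f(c)*q[1]/-q[2]])
E
python3 - <<'E'
import pickle,cv2,numpy as np
from h import *
d=pickle.load(open("d0.pkl","rb"))
t=d["top"]["color"];a=t[130:240,315:405];b=t[110:220,125:215]
s=d["scene"]["color"][215:335,80:190]
cv2.imwrite("pics/crop1.png",np.hstack([cv2.resize(x,(400,480),interpolation=cv2.INTER_CUBIC) for x in(a,s)]))
# rough
for n,uv,z in(("top",(363,197),.048),("top",(163,163),.048),("scene",(136,262),.048)): print(cast(d[n],uv,z))
# disc: bright mask in large
g=cv2.cvtColor(t,cv2.COLOR_BGR2HSV)
m=((g[...,1]<40)&(g[...,2]>150)).astype(np.uint8)
cs,_=cv2.findContours(m,cv2.RETR_EXTERNAL,cv2.CHAIN_APPROX_NONE)
for c in cs:
    if cv2.contourArea(c)>200: print(cv2.minAreaRect(c),cv2.contourArea(c))
E
```

```text
[ 0.52163982 -0.24619611  0.048     ]
[0.59316248 0.21137396 0.048     ]
[ 0.54099472 -0.24926749  0.048     ]
((363.59521484375, 196.0122833251953), (47.70131301879883, 50.100772857666016), 7.352379322052002) 2246.5
((162.56881713867188, 163.7293701171875), (34.338375091552734, 37.047515869140625), 28.300756454467773) 1180.5
((13.5, 148.5), (27.0, 79.0), 0.0) 490.5
((255.5, 111.0), (20.0, 21.0), 90.0) 324.0
```

View pics/crop1.png

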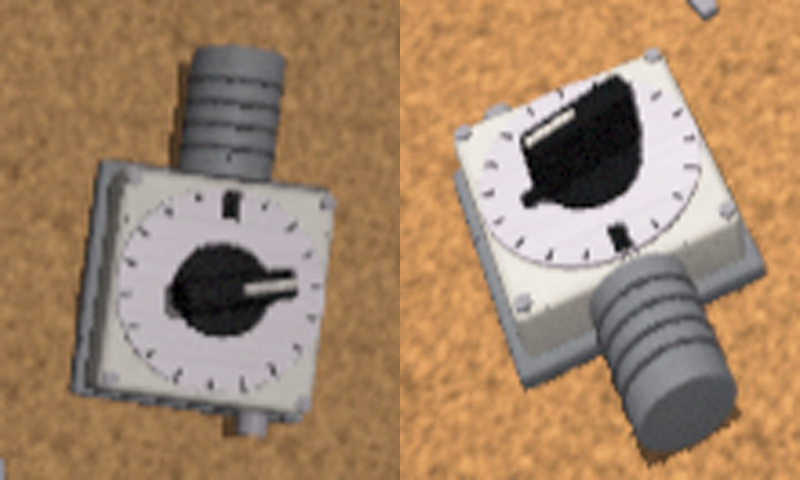

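```bash
python3 - <<'E'
import pickle,cv2,numpy as np
from h import *
from scipy.spatial.transform import Rotation as Ro
d=pickle.load(open("d0.pkl","rb"));s=d["s"]
R=Ro.from_euler("xyz",s["tcp_rot"]).as_matrix();print(R.round(3))
# box top face corner contours -> approx quad on z=.044
for c in("top",):
    t=d[c]["color"];g=cv2.cvtColor(t,cv2.COLOR_BGR2HSV)
    m=((g[...,1]<40)&(g[...,2]>150)).astype(np.uint8)
    cs,_=cv2.findContours(m,cv2.RETR_EXTERNAL,cv2.CHAIN_APPROX_NONE)
    for k in cs:
        r=cv2.minAreaRect(k)
        if cv2.contourArea(k)>1000:
            P=np.array([cast(d[c],q,.044)[:2] for q in cv2.boxPoints(r)]);print(P.round(4),P.mean(0),np.linalg.norm(P[1]-P[0]),np.linalg.norm(P[2]-P[1]))
def az(p): return np.degrees(np.arctan2(p[1],p[0]))
for (u,v) in((245,290),(297,284)):
    print(cast(d["top"],(315+u/400*90,130+v/480*110),.086))
z=cast(d["top"],(315+232/400*90,130+207/480*110),.048);print("zero",z)
p0=s["tcp_pos"]
tgt=np.array([.524,-.247,.25])
a0=az(p0);a1=az(tgt);r0=np.hypot(*p0[:2]);r1=np.hypot(*tgt[:2]);print(a0,a1,r0,r1)
for w in np.linspace(0,1,5)[1:]:
    a=np.radians(a0+w*(a1-a0));r=r0+w*(r1-r0)
    p=np.array([r*np.cos(a),r*np.sin(a),.303+w*(.25-.303)])
    print(w,(R.T@(p-p0)).round(3))
E
```

```text
[[-0.     0.297  0.955]
 [-0.002  0.955 -0.297]
 [-1.    -0.002  0.   ]]
[[ 0.4733 -0.1873]
 [ 0.5874 -0.2015]
 [ 0.5748 -0.3104]
 [ 0.4608 -0.2957]] [ 0.52409974 -0.2486967 ] 0.11497324256358778 0.10964391491549474
[[0.5723 0.2675]
 [0.648  0.229 ]
 [0.6114 0.1588]
 [0.5359 0.1975]] [0.59190194 0.21322191] 0.08487981577662654 0.07914796093155407
[ 0.52267972 -0.25114461  0.086     ]
[ 0.52602657 -0.276765    0.086     ]
zero [ 0.56648074 -0.25569728  0.048     ]
72.70656502597114 -25.237973186203888 0.6496692105153431 0.5792969877359971
0.25 [ 0.013 -0.074  0.262]
0.5 [ 0.027 -0.246  0.464]
0.75 [ 0.041 -0.48   0.572]
1.0 [ 0.054 -0.73   0.574]
```

step_arm([
  [[0.0,-0.01,0.06],[0,0,0],0],
  [[0.0,-0.025,0.12],[0,0,0],0],
  [[0.0,-0.045,0.18],[0,0,0],0],
  [[0.0,-0.07,0.235],[0,0,0],0],
  [[0.0,-0.1,0.29],[0,0,0],0],
  [[0.01,-0.135,0.34],[0,0,0],0],
  [[0.01,-0.175,0.385],[0,0,0],0],
  [[0.02,-0.22,0.425],[0,0,0],0],
])

```text
time_s: 1.15
tcp_pos: [0.5347, 0.2822, 0.2837]
tcp_rot: [-0.544, 1.57, -0.846]
contact_force: [1.2, -1.1, -0.7]
gripper_width: 1.001
```

step_arm([
  [[0.0,-0.05,0.03],[8,0,0],0],
  [[0.01,-0.1,0.06],[16,0,0],0],
  [[0.01,-0.15,0.09],[24,0,0],0],
  [[0.015,-0.2,0.11],[32,0,0],0],
  [[0.02,-0.255,0.13],[40,0,0],0],
  [[0.02,-0.31,0.14],[48,0,0],0],
  [[0.025,-0.365,0.145],[56,0,0],0],
  [[0.03,-0.42,0.15],[65,0,0],0],
])

```text
time_s: 2.15
tcp_pos: [0.5524, -0.1651, 0.2539]
tcp_rot: [0.753, 1.57, -0.689]
contact_force: [0.4, -0.0, 0.0]
gripper_width: 0.999
```

```bash
cat >>h.py <<'E'
from scipy.spatial.transform import Rotation as Ro
def rot(s): return Ro.from_euler("xyz",s["tcp_rot"]).as_matrix()
def wview(c,s):
    T=np.eye(4);T[:3,:3]=rot(s);T[:3,3]=s["tcp_pos"];c["view"]=np.linalg.inv(T@c["tool_from_camera"]);return c
E
python3 - <<'E'
from workcell import monitor
from h import *
s=monitor.observe();R=rot(s);print(R.round(3),np.degrees(np.arctan2(R[1,1],R[0,1])), s["joint_positions"].round(3))
print((R.T@(np.array([.524,-.248,.25])-s["tcp_pos"])).round(3))
E
```

```text
[[ 0.001  0.992  0.129]
 [-0.001  0.129 -0.992]
 [-1.     0.001  0.001]] 7.420396199193864 [-0.361  0.247  0.675  1.744 -0.164  1.207  0.487]
[ 0.004 -0.039  0.079]
```

step_arm([
  [[0.0,-0.02,0.04],[0,0,0],0],
  [[0.0,-0.04,0.08],[0,0,0],0],
  [[0.0,-0.04,0.08],[0,0,0],0],
])

```text
time_s: 2.52
tcp_pos: [0.5209, -0.2536, 0.2541]
tcp_rot: [0.066, 1.569, -1.381]
contact_force: [0.1, 0.3, 0.4]
gripper_width: 1.0
```

```bash
python3 - <<'E'
from workcell import monitor,imaging
from h import *
import pickle
s=monitor.observe();c=wview(imaging.read_camera("wrist"),s);t=imaging.read_camera("top");pickle.dump((s,c,t),open("d1.pkl","wb"))
cv2.imwrite("pics/w1.png",c["color"]);print(s["tcp_pos"],s["time_s"],np.abs(s["dq"]).max())
E
```

```text
[ 0.52092772 -0.2536041   0.25409834] 2.525 0.0579562393040718
```

View pics/w1.png

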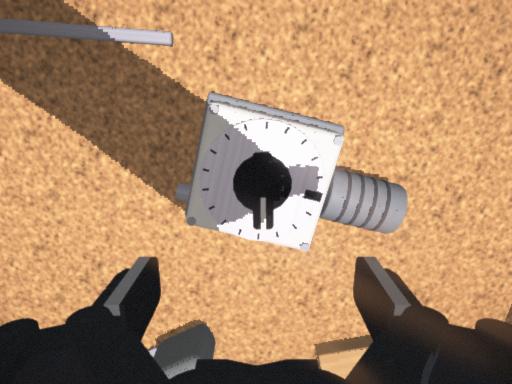

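The wrist view shows the dial around (263,183), the zero mark at (313,196), and the white line running down from about (263,198) to (263,228). I'll crop in and measure.

```bash
python3 - <<'E'
from h import *
import pickle
s,c,t=pickle.load(open("d1.pkl","rb"))
a=c["color"][110:255,180:330];b=t["color"][145:235,325:400]
cv2.imwrite("pics/w1c.png",np.hstack([cv2.resize(a,(600,580),interpolation=cv2.INTER_CUBIC)]))
# black blobs
g=cv2.cvtColor(c["color"],cv2.COLOR_BGR2GRAY)
m=(g<60).astype(np.uint8)
n,l,st,ce=cv2.connectedComponentsWithStats(m[100:255,180:345])
for i in range(1,n):
    if st[i,4]>8:
        p=ce[i]+[180,100];print(st[i],p.round(1),cast(c,p,.048)[:2].round(4))
# project expected geometry
for p in([.524,-.2485,.048],[.524,-.2485,.086]): print(proj(c,p),proj(t,p))
E
```

```text
[  53   53   58   75 2625] [261.5 183.9] [ 0.5252 -0.2507]
[125  90  15  10  89] [311.1 194.8] [ 0.5692 -0.2551]
[260.44682931 181.26501869] [364.01061545 195.97892979]
[261.07733586 193.7068891 ] [368.91844211 195.83813883]
```

View pics/w1c.png

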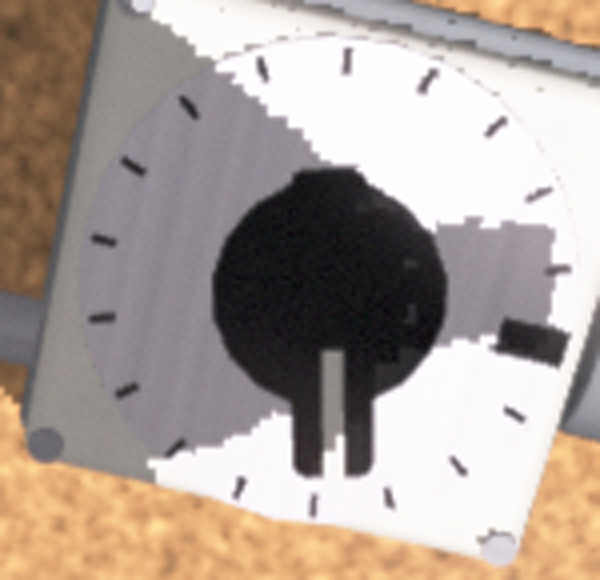

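```bash
python3 - <<'E'
from h import *
import pickle
s,c,t=pickle.load(open("d1.pkl","rb"))
T=np.array([(347,60),(428,82),(496,126),(538,194),(557,270),(513,415),(458,466),(389,498),(313,503),(240,487),(175,447),(126,390),(102,317),(104,240),(134,166),(190,106),(263,69)],float)
k=lambda q:np.array(q)/4+[180-.375,110-.375]
W=np.array([cast(c,k(q),.048)[:2] for q in T])
A=np.c_[2*W,np.ones(len(W))];x=np.linalg.lstsq(A,(W**2).sum(1),rcond=None)[0]
cen=x[:2];print("centre",cen,"r",np.sqrt(x[2]+cen@cen))
an=np.degrees(np.arctan2(*(W-cen).T[::-1]))
ph=np.degrees(np.angle(np.exp(1j*np.radians(an*18)).mean()))/18;print("phase mod20",ph)
z=cast(c,k((532,343)),.048)[:2]-cen;print("zero az",np.degrees(np.arctan2(z[1],z[0])),np.linalg.norm(z))
p=[cast(c,k(q),.086)[:2] for q in((332,352),(334,473))];print(p-cen)
d=p[1]-p[0];print("bar az",np.degrees(np.arctan2(d[1],d[0])),"from cen",[np.degrees(np.arctan2(*(q-cen)[::-1])) for q in p])
# flange circle z=.052 : crop
F=[(213,290),(447,290),(330,405),(252,207),(410,207)]
W=np.array([cast(c,k(q),.052)[:2] for q in F[:2]]);print(W.mean(0))
R=rot(s);st=s["tcp_pos"];print("tcp offset to cen tool",(R.T@(np.r_[cen,.132]-st)).round(4), "y az",np.degrees(np.arctan2(R[1,1],R[0,1])))
E
```

```text
centre [ 0.52536582 -0.24986936] r 0.049148974134483665
phase mod20 -6.891496871010753
zero az -7.061398114315594 0.04554469534990829
[[ 0.00017537 -0.00152702]
 [ 0.00368787 -0.02569889]]
bar az -81.7320192214757 from cen [np.float64(-83.44864234091604), np.float64(-81.83363471564327)]
[ 0.5253284  -0.24807415]
tcp offset to cen tool [ 0.1221  0.0048 -0.0034] y az 7.049202447661752
```

step_arm([
  [[0.03,0.004,-0.004],[-1.2,0,0],0],
  [[0.07,0.004,-0.004],[-1.2,0,0],0],
  [[0.1,0.004,-0.004],[-1.2,0,0],0],
  [[0.122,0.004,-0.004],[-1.2,0,0],0],
  [[0.122,0.004,-0.004],[-1.2,0,0],0],
  [[0.122,0.004,-0.004],[-1.2,0,0],0],
])

```text
time_s: 3.38
tcp_pos: [0.5273, -0.2444, 0.1326]
tcp_rot: [1.262, 1.569, -0.158]
contact_force: [-0.2, 0.8, -0.6]
gripper_width: 1.002
```

```bash
python3 - <<'E'
from workcell import monitor,imaging
from h import *
s=monitor.observe();R=rot(s);c=wview(imaging.read_camera("wrist"),s);cv2.imwrite("pics/w2.png",c["color"])
print(s["tcp_pos"],(R.T@(np.array([.525,-.2493,.132])-s["tcp_pos"])).round(4),np.degrees(np.arctan2(R[1,1],R[0,1])),R[:,0].round(4),s["contact_force"],s["joint_positions"].round(2))
E
```

```text
[ 0.5273013  -0.2443664   0.13257523] [ 0.0006 -0.003   0.0045] 8.646232340567582 [ 1.5e-03 -2.0e-04 -1.0e+00] [-0.2295284   0.82151646 -0.57052907] [-0.18  0.4   0.66  1.85 -0.29  0.98  0.75]
```

View pics/w2.png

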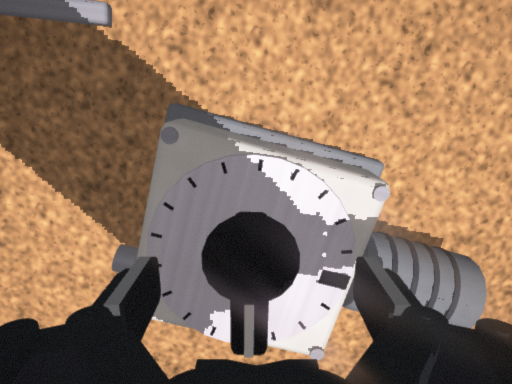

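step_arm([
  [[0.0,-0.003,0.0045],[0,0,0],0],
  [[0.0,-0.003,0.0045],[0,0,0],0],
  [[0.0,-0.003,0.0045],[0,0,0],0],
  [[0.0,-0.003,0.0045],[0,0,0],0],
])

```text
time_s: 3.92
tcp_pos: [0.5251, -0.2495, 0.1329]
tcp_rot: [1.283, 1.569, -0.137]
contact_force: [0.3, -0.8, -0.4]
gripper_width: 0.996
```

```bash
python3 - <<'E'
from workcell import monitor,imaging
from h import *
s=monitor.observe();R=rot(s);c=wview(imaging.read_camera("wrist"),s);cv2.imwrite("pics/w3.png",c["color"])
print(s["tcp_pos"],(R.T@(np.array([.525,-.2493,.132])-s["tcp_pos"])).round(4),np.degrees(np.arctan2(R[1,1],R[0,1])),R[:,0].round(4))
cv2.imwrite("pics/w3c.png",cv2.resize(c["color"][180:384,150:360],(630,600),interpolation=cv2.INTER_CUBIC))
E
```

```text
[ 0.52509662 -0.24948077  0.13291172] [ 0.0009 -0.0001 -0.0002] 8.630380256605422 [ 2.2e-03 -3.0e-04 -1.0e+00]
```

View pics/w3c.png

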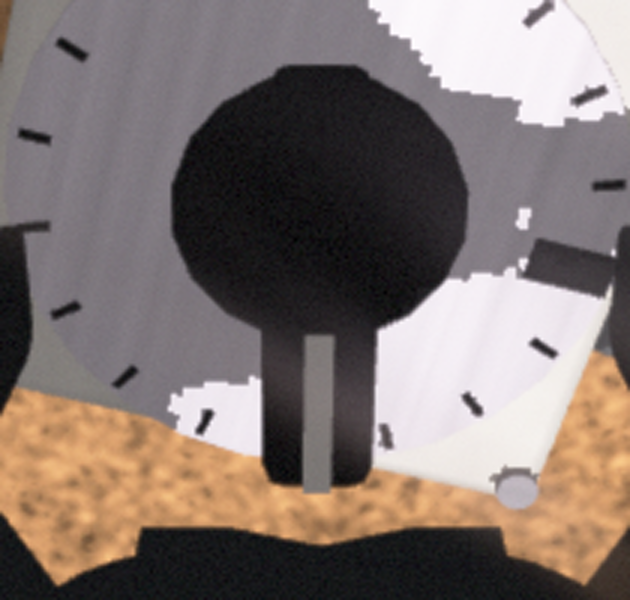

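The bar sits midway between the fingers: the white line is at about 319, and the fingers are at 25 and 612 in the crop. I'll close.

step_arm([
  [[0,0,0],[0,0,0],1],
  [[0,0,0],[0,0,0],1],
  [[0,0,0],[0,0,0],1],
  [[0,0,0],[0,0,0],1],
  [[0,0,0],[0,0,0],1],
  [[0,0,0],[0,0,0],1],
])

```text
time_s: 4.72
tcp_pos: [0.525, -0.2495, 0.133]
tcp_rot: [1.325, 1.569, -0.095]
contact_force: [-2.7, 1.6, 4.1]
gripper_width: 0.172
```

```bash
python3 - <<'E'
from workcell import monitor
from h import *
s=monitor.observe();R=rot(s)
print(s["tcp_pos"],np.degrees(np.arctan2(R[1,1],R[0,1])),s["contact_force"],s["wrist_torque"],s["gripper_width"],s["joint_positions"].round(2))
E
```

```text
[ 0.52499519 -0.2494989   0.13300294] 8.629080859693419 [-2.74040538  1.56525155  4.11480636] [0.12761996 0.55914404 0.00235451] 0.17203485716387856 [-0.18  0.4   0.66  1.85 -0.3   0.99  0.76]
```

step_arm([
  [[0,0,0],[-4,0,0],1],
  [[0,0,0],[-11,0,0],1],
  [[0,0,0],[-18,0,0],1],
  [[0,0,0],[-25,0,0],1],
  [[0,0,0],[-32,0,0],1],
  [[0,0,0],[-38,0,0],1],
  [[0,0,0],[-42,0,0],1],
  [[0,0,0],[-44,0,0],1],
])

```text
time_s: 5.72
tcp_pos: [0.5249, -0.2496, 0.133]
tcp_rot: [0.628, 1.569, -0.023]
contact_force: [-1.3, 1.0, 3.3]
gripper_width: 0.177
```

```bash
python3 - <<'E'
from workcell import monitor,imaging
from h import *
s=monitor.observe();R=rot(s);c=imaging.read_camera("wrist");cv2.imwrite("pics/w4.png",c["color"])
print(s["tcp_pos"],np.degrees(np.arctan2(R[1,1],R[0,1])),s["contact_force"],s["wrist_torque"],s["gripper_width"],s["joint_positions"].round(2))
print((R.T@(np.array([.525,-.2495,.133])-s["tcp_pos"])).round(4))
E
```

```text
[ 0.52489714 -0.24955089  0.13299579] 52.684374683558 [-1.31096498  0.96978786  3.25120169] [ 0.16807233  0.42510363 -0.05935055] 0.1767955195807149 [-0.05  0.37  0.51  1.84 -0.22  0.98  1.47]
[-0.      0.0001  0.0001]
```

View pics/w4.png

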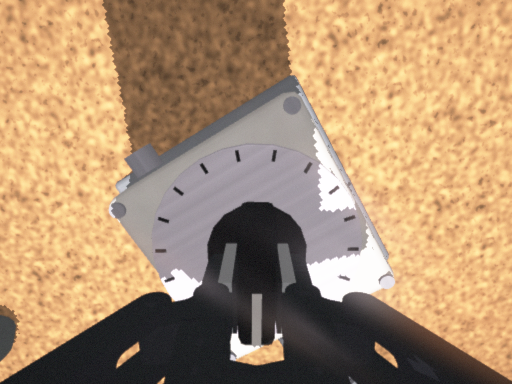

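The knob turns with the gripper: its white line is still vertical between the pads at (257,320). About 30.4° remain.

step_arm([
  [[0,0,0],[-5,0,0],1],
  [[0,0,0],[-11,0,0],1],
  [[0,0,0],[-17,0,0],1],
  [[0,0,0],[-23,0,0],1],
  [[0,0,0],[-28,0,0],1],
  [[0,0,0],[-30.4,0,0],1],
  [[0,0,0],[-30.4,0,0],1],
  [[0,0,0],[-30.4,0,0],1],
])

```text
time_s: 6.78
tcp_pos: [0.5249, -0.2496, 0.133]
tcp_rot: [0.037, 1.569, -0.084]
contact_force: [-1.3, 1.4, 2.6]
gripper_width: 0.173
```

```bash
python3 - <<'E'
from workcell import monitor,imaging
from h import *
s=monitor.observe();R=rot(s);c=imaging.read_camera("wrist");t=imaging.read_camera("top");cv2.imwrite("pics/w5.png",c["color"])
print(s["tcp_pos"],np.degrees(np.arctan2(R[1,1],R[0,1])),s["contact_force"],s["wrist_torque"],s["gripper_width"],s["joint_positions"].round(2))
cv2.imwrite("pics/t5.png",cv2.resize(t["color"][120:260,290:430],(560,560),interpolation=cv2.INTER_CUBIC))
E
```

```text
[ 0.52485698 -0.24959871  0.13299436] 83.08024935063749 [-1.3216856   1.44949707  2.55205669] [ 0.03167388  0.38063018 -0.04227739] 0.17288818468997916 [ 0.03  0.36  0.41  1.84 -0.17  0.97  1.96]
```

View pics/w5.png

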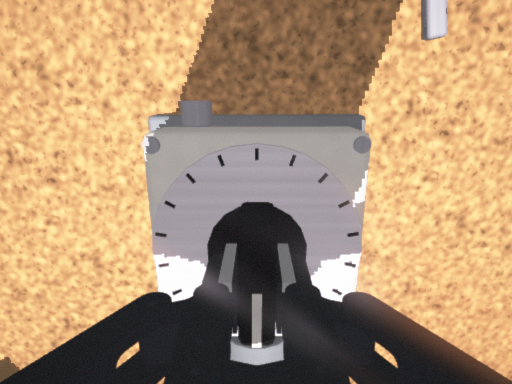

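The 180° tick at (257,154) lines up with the white line at (257,320). I'll release and rise straight up.

step_arm([
  [[0,0,0],[0,0,0],0],
  [[0,0,0],[0,0,0],0],
  [[0,0,0],[0,0,0],0],
  [[0,0,0],[0,0,0],0],
  [[0,0,0],[0,0,0],0],
  [[0,0,0],[0,0,0],0],
])

```text
time_s: 7.62
tcp_pos: [0.5249, -0.2496, 0.133]
tcp_rot: [0.036, 1.569, -0.084]
contact_force: [0.7, -0.4, -0.4]
gripper_width: 0.998
```

step_arm([
  [[-0.02,0,0],[0,0,0],0],
  [[-0.05,0,0],[0,0,0],0],
  [[-0.08,0,0],[0,0,0],0],
  [[-0.11,0,0],[0,0,0],0],
  [[-0.13,0,0],[0,0,0],0],
  [[-0.13,0,0],[0,0,0],0],
  [[-0.13,0,0],[0,0,0],0],
])

```text
time_s: 8.5
tcp_pos: [0.5243, -0.2494, 0.2621]
tcp_rot: [0.399, 1.57, 0.279]
contact_force: [0.2, -0.4, -0.7]
gripper_width: 0.995
```

```bash
python3 - <<'E'
from workcell import monitor,imaging
from h import *
import pickle
s=monitor.observe();c=wview(imaging.read_camera("wrist"),s);t=imaging.read_camera("top");sc=imaging.read_camera("scene")
pickle.dump((s,c,t,sc),open("d6.pkl","wb"))
cv2.imwrite("pics/w6.png",cv2.resize(c["color"][100:260,180:340],(600,600),interpolation=cv2.INTER_CUBIC))
cv2.imwrite("pics/t6.png",t["color"]);cv2.imwrite("pics/s6.png",sc["color"]);print(s)
E
```

```text
{'time_s': 8.5, 'joint_positions': array([-0.00439866,  0.22573213,  0.43403805,  1.71469024, -0.10092824,
        1.22243319,  1.90493219]), 'dq': array([ 0.00159831,  0.00636666, -0.00061732,  0.00888826, -0.00034423,
        0.00160056, -0.0006478 ]), 'effort': array([ 7.55129568e-02, -5.26027143e+01,  4.56998438e+00, -3.98164558e+01,
        2.89146375e-02, -7.15052258e-03, -3.72024617e-03]), 'tcp_pos': array([ 0.52432088, -0.24935582,  0.26208395]), 'tcp_rot': array([0.39949604, 1.56989099, 0.27922458]), 'contact_force': array([ 0.15537504, -0.35961265, -0.65636906]), 'wrist_torque': array([-0.0047249 , -0.01831839, -0.0305171 ]), 'gripper_width': 0.9946894766197485}
```

View pics/w6.png

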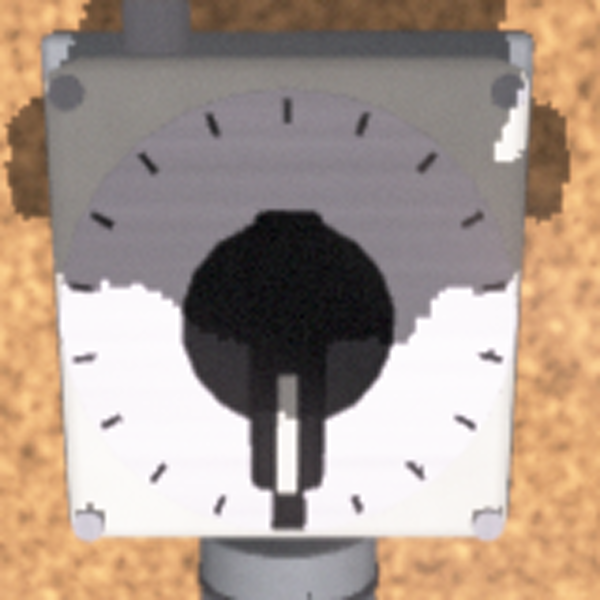

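View pics/t6.png

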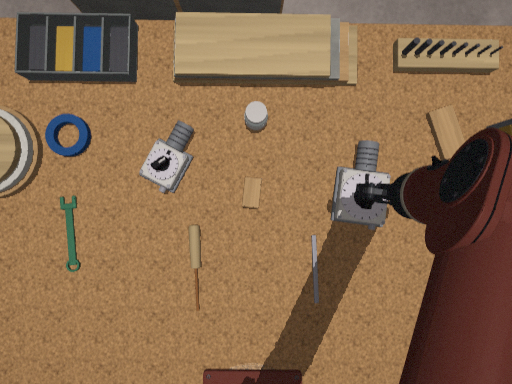

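Zero mark, white line and 180° tick all lie near column 287 to 288 of the crop. One numeric check before handing in.

```bash
python3 - <<'E'
from h import *
import pickle
s,c,t,sc=pickle.load(open("d6.pkl","rb"));t0=pickle.load(open("d0.pkl","rb"))["top"]
k=lambda q:(np.array(q)+.5)/3.75+[179.5,99.5]
az=lambda a,b:np.degrees(np.arctan2(b[1]-a[1],b[0]-a[0]))
Z=cast(c,k((289,511)),.048);O=cast(c,k((287,110)),.048)
A=cast(c,k((287.5,376)),.086);B=cast(c,k((286.5,492)),.086)
print("zero az",az(O,Z),"line az",az(A,B),"dist",np.linalg.norm(Z-O))
print("small head change",np.abs(t["color"][130:200,130:205].astype(int)-t0["color"][130:200,130:205]).max(axis=2).mean())
from workcell import ticket
print(ticket.sign_off())
E
```

```text
zero az -6.614753729253448 line az -7.369986928164778 dist 0.09761955750271002
small head change 8.923809523809524
the job is handed in; nothing more can be done
None
```

```bash
python3 - <<'E'
import pickle,numpy as np,cv2
a=pickle.load(open("d0.pkl","rb"))["top"]["color"].astype(int);b=pickle.load(open("d6.pkl","rb"))[2]["color"].astype(int)
D=np.abs(a-b).max(2)
print(D[130:200,130:205].mean(),D[250:350,60:170].mean(), D[130:200,130:205].max())
m=lambda x:np.argwhere(x[145:180,145:182].max(2)<60).mean(0)
print(m(a),m(b))
E
```

```text
8.923809523809524 8.980636363636364 23
[18.59638554 16.1626506 ] [18.5617284  16.17283951]
```

I turned the large dial's knob about 74.5° counter-clockwise to zero, let go, raised the gripper clear and handed the job in at about 8.6 s of the 29 s allowed.

- **Pointer:** in the last wrist picture, taken after release, the white line points at -7.4°. The zero mark measures -6.6° from that picture and -6.9° to -7.1° from the picture before the turn. They agree within about 0.8°, roughly what my hand-picked pixels can resolve.
- **Contact:** the gripper was open and about 13 cm above its gripping height. The readings I saw during the turn and after release were all below about 5 N.
- **Small dial:** I never went near its knob on purpose. Before and after, the top view there differs by 8.9 grey levels on average, the same as empty bench (9.0). The knob's dark area moved less than 0.05 pixel. I made this comparison after handing in.
- **Disagreement:** the top camera and the wrist camera placed the knob's axis about 1.7 mm apart. I used a point between them, and the bar sat centred between the fingers before I closed them.

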